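Cover the open glaze jar

ROBOT

A 6-joint arm with a two-finger parallel gripper is mounted at the origin on a cart in front of the work surface, level with it; the furniture and walls round the work are solid. World frame = base frame: x ahead of the robot, y to its left, z up, the work surface at z = 0. Lengths are in mm, angles in degrees, forces in N, time in s.
With the tool pointing down it reaches from about 300 to 850 mm from the base axis. Payload 4.2 kg.
Tool frame: the origin (TCP) lies midway between the tips of the shut fingers; the grasp point (between the pads) lies 19 mm behind it (env.hold_point_z is the z of the grasp point in the tool frame, in mm); z points along the fingers, y is the direction in which the jaws open and shut (so a half turn about z gives the same grasp; the last joint's range is limited). The gripper opens to 91 mm and grips with 3 to 60 N. Pads are 32 mm wide; open, the fingers measure 118 mm over their backs; the gripper's body (76 mm by 178 mm) begins 60 mm behind the grasp point.
Start: joints at [75.63, 18.312, 89.639, -0, 72.044, -1.146], TCP at [131.536, 559.769, 213.976] pointing down, gripper open.
Joint ranges: [-177.97, 177.97], [-48.28, 115.42], [12.27, 149.76], [-77.06, 257.06], [2.81, 150.46], [-146.56, 146.56]. Speed limits (degrees/s): [147.25, 147.25, 180, 180, 180, 180].

INTERFACE

Orientations are given as [roll, pitch, yaw] about the fixed x, y, z axes, in that order (R = Rz(yaw) Ry(pitch) Rx(roll)).
In Python, from workcell import env, grab_frame, camera_params, spotter gives the robot as it stands. The module is installed in compiled form; this text tells all that it offers.
- The arm moves only by the shell command python3 -m jog 'ROWS' [FORCE]. ROWS is text: rows parted by semicolons, each of 7 numbers parted by spaces: the turn, a rotation vector about the world's x, y, z in units of 5 degrees (1.0 is 5 degrees), then the shift along the world's x, y, z in units of 25 mm (1.0 is 25 mm), then the opening, from 0 (shut) to 1 (fully open). A call has 1 to 5 rows; each row is the pose to reach, as a shift and turn from the pose commanded when the call began; what a row does not reach only later rows make up. A row lasts 1/8 s, in which the tool goes at most 62.5 mm and 10.7 degrees, less where a joint would pass 70% of its speed; a pose out of reach is approached as far as the arm can. A call with a gripper value outside its range is refused whole. The fingers move at their own pace and stop on an object; FORCE is the grip in N (left out, the last holds). Time passes only in rows, so rows that repeat a pose let the fingers close. It gives the time, the measured TCP pose, the force and the opening at its end, in the units of the state.
- env.state(): the state, without advancing time (a new reading comes with each control period).
- grab_frame(name): name is "scene" or "top"; returns the picture (400x640x3 uint8, red, green, blue); there is no depth.
- camera_params(name): a dict with "K" (3x3 intrinsics, pixels), "dist" ([k1, k2, p1, p2, k3] as OpenCV has them; the pictures are not rectified), "rvec" (rotation vector, rad) and "tvec" (3), from world to camera coordinates, as OpenCV has them. Camera axes: x right, y down, z forward; pixel columns grow to the right and rows downward; lengths in mm; the calibration is good to about 2 mm. A picture is of the moment at which its call begins. camera_params takes no time and is no camera call.
- env.job_done(): hands the job in, once; it reports no verdict.
Trained networks look in the newest picture that a camera, given by its name, has taken for a name from the list of things; names that differ only in an ending like _2 or _b are one class to them, and where a whole thing is asked for, a point or a joint stands for the part that bears it (a point fixed in the world has none). Each returns a list of dicts, best first, with "conf" (0 to 1); they miss things now and then, are a little off and sometimes report something else, mostly with a low value. They report only what shows in the picture. A call takes as long as a camera call. They do not tell look-alikes from the thing itself.
- spotter.look_for(query, camera): "box" ([left, top, width, height] in pixels, round what is visible of it).
- spotter.trace(query, camera): "region" (400x640 bool, what is visible of it) and "box" ([left, top, width, height] in pixels, round what is visible of it).
The state is a dict: "time_s": time; "qpos": joint angles; "qvel": joint speeds; "effort": joint torques, N m; "ee_pos": TCP position; "ee_rot": TCP orientation; "force": force on the tool from outside, world axes, zero at the start; "torque": the same for the moment, N m; "gripper_width": finger opening in mm.
Only numpy, scipy, OpenCV 4.12 (cv2) and the standard library are available. Lean on these libraries where they do the work, as an engineer would, in place of code of your own. Each camera call takes 0.05 s, during which the arm holds its last target. There are 200 camera calls.

TASK

Pick the blue ceramic cover off the sloping drying rack and put it on the open pink glaze jar that stands on the bare table (not the one on the brown board at the back), so that its collar sits in the jar's mouth and it lies level on the rim all round. Lower it in the gripper until it is down in the mouth - do not drop it or slam it - then let go. Leave the jar standing where it is, and leave the other jars, the pot and the cup alone.

Things in the scene. Friction and masses are not known exactly. Their poses are not given: they have to be found in the camera images.
- lid: loose round blue ceramic cover. Origin: centre of the flange's underside (rests on the rim); z: its axis, out of the knob. Flange 92 mm across, 6 mm thick at the edge, 10 at the knob; collar below, 60 mm across, 10 mm deep; knob above, 28 mm across, from z = 12 to 44 mm. It starts with its collar on the rack's board, axis 35 degrees from vertical, knob leaning to the rack's -x (towards the robot)
- rack: fixed wooden drying rack, foot 130 x 125 mm, 113 mm high. Origin: centre of its underside. Its board slopes 35 degrees, low edge at its -x; middle of the board's face 78 mm up. Two dowels, 10 mm thick, 22 mm long, square to the board near the low edge, keep the cover from sliding: lift the cover off square to the board
- jar: loose open plastic jar of pink glaze, 85 mm diameter, 88 mm to the rim, 0.4 kg, standing on the bare table (a like jar on the brown board at the back is not meant). Origin: centre of its underside, z up
- jar_rim (a point): centre of the mouth of the pink jar, level with its rim (88 mm above its underside); the rim is about 84 mm outside, the mouth 69 mm wide; z up
- blue_jar: bystander: closed jar of pale blue glaze with white lid, 88 mm diameter, 93 mm high; origin at the centre of its underside
- green_jar: bystander: closed jar of pale green glaze with white lid, 88 mm diameter, 93 mm high; origin at the centre of its underside
- pot: bystander: white coil-built pot with rosettes, 104 mm diameter, 83 mm high; origin at the centre of its underside
- cup: bystander: small reddish clay cup, 56 mm diameter, 58 mm high; origin at the centre of its underside
Not all that is in view belongs to the job. What is shaped like the lid but orange is not meant.

How it is judged:
By the outcome, as a careful person would: the job done as asked, in the order asked, and still so for the second after the job is handed in, with the robot touching nothing.
It also fails if it takes over 40 s, if anything falls off the work surface, if the arm or the gripper's body presses on something with over 40 N, if the wrist force passes 120 N, or if a joint passes its speed limit or range.

## Working session

There is one attempt and no reset: what is moved stays moved. The work goes in short steps, Python scripts to look and compute and a shell command to move; the robot and the scene stay as the last step left them, time stands still between calls to the robot, and variables do not carry over. Pictures are saved under pics/ and viewed, about 8 in all and at most 12, crops included, and the job is handed in when it is done.

```bash
mkdir -p pics; python3 - <<'E'
from workcell import env, grab_frame, camera_params, spotter
import cv2,numpy as np
for n in("scene","top"):
    im=grab_frame(n);cv2.imwrite(f"pics/{n}0.png",im[:,:,::-1]); 
    p=camera_params(n);R=cv2.Rodrigues(np.array(p["rvec"]))[0];print(n,-R.T@np.array(p["tvec"]).ravel(),np.array(p["K"]).round(1).tolist(),p["dist"])
    for q in("lid","jar","rack","jar_rim"):
        print(q,[(np.round(d["box"]).tolist(),round(d["conf"],2)) for d in spotter.look_for(q,n)])
print(env.hold_point_z,env.state())
E
```

```text
scene [ -99.77527409 -844.13999875  615.50387128] [[477.6, 0.0, 321.7], [0.0, 477.6, 194.3], [0.0, 0.0, 1.0]] [-0.08594958  0.          0.          0.          0.        ]
lid [([382.0, 211.0, 39.0, 34.0], 0.65), ([328.0, 266.0, 42.0, 31.0], 0.6)]
jar [([316.0, 174.0, 32.0, 35.0], 0.71)]
rack [([368.0, 207.0, 73.0, 72.0], 0.63)]
jar_rim [([366.0, 206.0, 74.0, 72.0], 0.71), ([312.0, 175.0, 34.0, 35.0], 0.64)]
top [ 364.01983781   89.02395001 1265.25850239] [[477.8, 0.0, 312.9], [0.0, 477.8, 202.4], [0.0, 0.0, 1.0]] [-0.08584829  0.          0.          0.          0.        ]
lid [([406.0, 230.0, 35.0, 35.0], 0.96), ([404.0, 164.0, 38.0, 37.0], 0.72), ([188.0, 168.0, 42.0, 34.0], 0.2), ([256.0, 216.0, 38.0, 34.0], 0.17)]
jar [([271.0, 150.0, 35.0, 37.0], 0.89)]
rack [([385.0, 154.0, 70.0, 62.0], 0.71)]
jar_rim [([271.0, 149.0, 36.0, 38.0], 0.79)]
-18.8 {'time_s': 0.5, 'qpos': array([ 7.56306168e+01,  1.83133505e+01,  8.96425878e+01,  1.21744052e-04,
        7.20431283e+01, -1.14485826e+00]), 'qvel': array([ 0.07767316,  0.00746588, -0.09835727,  0.09657444,  0.15197106,
        0.01633555]), 'effort': array([-8.41927931e-05, -4.11994493e+01, -2.32040173e+01,  7.28376978e-02,
        3.85307113e-02, -3.61127661e-08]), 'ee_pos': array([131.52785927, 559.74749154, 213.93701703]), 'ee_rot': array([ 1.79999064e+02, -9.71415390e-05,  1.66775438e+02]), 'force': array([-0.35795916, -0.07489883, -0.45755399]), 'torque': array([0.01156162, 0.03606979, 0.02651471]), 'gripper_width': 91.1900899425007}
```

View pics/scene0.png

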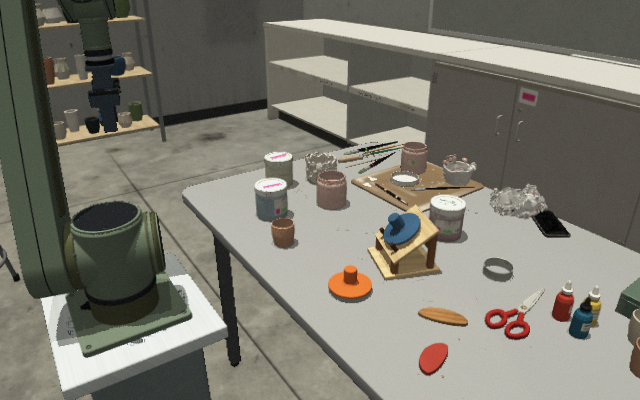

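View pics/top0.png

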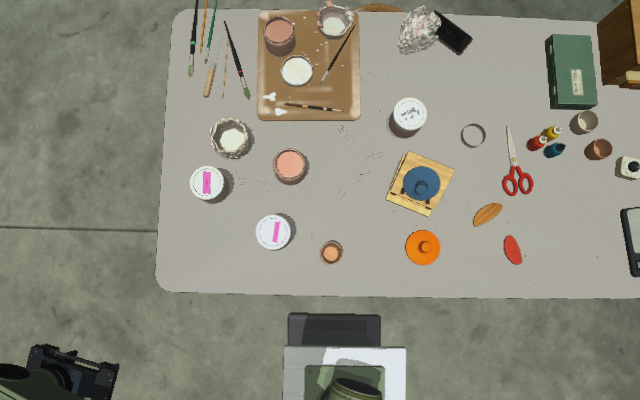

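Top view: the lid is at about (421,183) on the rack, which is yawed. The pink jar on the bare table is at (290,165), and the orange look-alike at (422,247). I'll zoom in for the rack corners and edges.

```bash
python3 - <<'E'
import cv2,numpy as np
t=cv2.imread("pics/top0.png");s=cv2.imread("pics/scene0.png")
a=cv2.resize(t[145:225,380:460],None,fx=5,fy=5,interpolation=cv2.INTER_CUBIC)
b=cv2.resize(s[200:280,362:442],None,fx=5,fy=5,interpolation=cv2.INTER_CUBIC)
cv2.imwrite("pics/crop1.png",np.hstack([a,b]))
for n,im in(("top",t),("scene",s)):
    h=cv2.cvtColor(im,cv2.COLOR_BGR2HSV)
    m=cv2.inRange(h,(95,80,30),(125,255,255));k,l,st,c=cv2.connectedComponentsWithStats(m)
    print(n,[(st[i].tolist(),c[i].round(1).tolist()) for i in range(1,k) if st[i,4]>150])
E
```

```text
top [([544, 143, 18, 15, 159], [551.7, 150.7]), ([404, 167, 36, 33, 924], [421.3, 183.0])]
scene [([110, 57, 15, 18, 180], [118.2, 66.6]), ([384, 213, 36, 32, 861], [400.9, 227.7]), ([569, 308, 24, 31, 434], [579.6, 322.9])]
```

View pics/crop1.png

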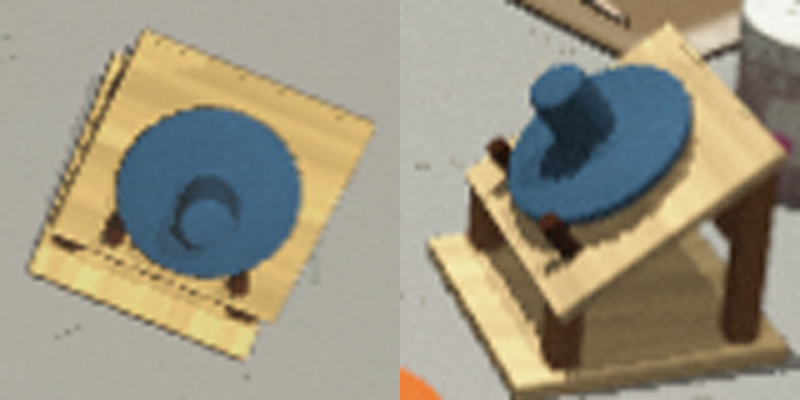

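```bash
cat > h.py <<'E'
import cv2,numpy as np
from scipy.optimize import minimize
from workcell import env, grab_frame, camera_params, spotter
S=4
P={n:camera_params(n) for n in("scene","top")}
def proj(n,X):
    p=P[n];return cv2.projectPoints(np.float64(X),np.array(p["rvec"]),np.array(p["tvec"]),np.array(p["K"]),np.array(p["dist"]))[0][:,0]
def cyl(r,z0,z1):
    a=np.linspace(0,2*np.pi,48,endpoint=False);c=np.c_[r*np.cos(a),r*np.sin(a)]
    return np.vstack([np.c_[c,0*a+z] for z in(z0,z1)])
LID=[cyl(46,0,6),cyl(14,10,44),cyl(30,-10,0)]
JAR=[cyl(42.5,0,88)]
def rot(tilt,yaw):  # axis leaning to local -x
    ry=cv2.Rodrigues(np.array([0,-np.radians(tilt),0]))[0];rz=cv2.Rodrigues(np.array([0,0,np.radians(yaw)]))[0];return rz@ry
def render(n,parts,R,t):
    m=np.zeros((400*S,640*S),np.uint8)
    for c in parts:
        h=cv2.convexHull(np.float32((proj(n,c@R.T+t)+.5)*S)).round().astype(np.int32);cv2.fillConvexPoly(m,h,1)
    return m
def up(m): return cv2.resize(m.astype(np.uint8)*255,None,fx=S,fy=S,interpolation=cv2.INTER_LINEAR)>127
def blue(im):
    m=cv2.inRange(cv2.cvtColor(im,cv2.COLOR_RGB2HSV),(95,80,20),(125,255,255));return m>0
def fit(masks,parts,f,x0,step):
    U={n:up(m) for n,m in masks.items()}
    def cost(x):
        R,t=f(x);return sum(1-(u&(r:=render(n,parts,R,t)>0)).sum()/(u|r).sum() for n,u in U.items())
    x0=np.float64(x0);sim=np.vstack([x0]+[x0+np.eye(len(x0))[i]*step[i] for i in range(len(x0))])
    r=minimize(cost,x0,method="Nelder-Mead",options=dict(initial_simplex=sim,xatol=.1,fatol=1e-4,maxiter=250));return r.x.round(1),round(r.fun,3)
def ray(n,uv,z):
    p=P[n];R=cv2.Rodrigues(np.array(p["rvec"]))[0];c=-R.T@np.array(p["tvec"]).ravel()
    d=R.T@np.r_[cv2.undistortPoints(np.float64([[uv]]),np.array(p["K"]),np.array(p["dist"]))[0,0],1];return c+d*(z-c[2])/d[2]
E
python3 - <<'E'
from h import *
J={};L={}
for n,box,b in(("scene",(382,207,40,42),(312,165,40,50)),("top",(400,160,45,45),(265,140,50,50))):
    im=grab_frame(n);m=blue(im);k=np.zeros_like(m);x,y,w,h=box;k[y:y+h,x:x+w]=1;L[n]=m&k
    for d in spotter.trace("jar",n):
        x,y,w,h=d["box"];print(n,np.round(d["box"]),round(d["conf"],2),d["region"].sum())
        if n not in J and abs(x+w/2-b[0]-b[2]/2)<20 and abs(y+h/2-b[1]-b[3]/2)<20: J[n]=d["region"]
g=lambda a,b:print(a,b)
lt=ray("top",(421.3,183),95);print("lid0",lt.round(1));jt=ray("top",(290,165),88);print("jar0",jt.round(1))
for v in(("top",),("scene",),("top","scene")):
    f=lambda x:(np.eye(3),np.array([x[0],x[1],0]))
    g(("jar",v),fit({n:J[n] for n in v if n in J},JAR,f,jt[:2],[8,8]))
f=lambda x:(rot(35,x[3]),x[:3])
g("lid both",fit(L,LID,f,[*lt[:2],90,-22],[6,6,6,8]))
f2=lambda x:(rot(35,-22),np.array([x[0],x[1],x[2]]))
for v in("top","scene"):g("lid "+v,fit({v:L[v]},LID,lambda x:(rot(35,x[2]),np.r_[x[:2],86.5]),[*lt[:2],-22],[6,6,8]))
a=[ray("top",u,10) for u in((385.4,199.4),(429.6,216.6))];d=a[0]-a[1];print("foot edge",d.round(1),"yaw",np.degrees(np.arctan2(-d[0],d[1])))
E
```

```text
scene [319. 173.  28.  38.] 0.63 1021
top [270. 148.  32.  38.] 0.9 902
lid0 [ 568.1 -178.7   95. ]
jar0 [608.2 150.1  88. ]
('jar', ('top',)) (array([611.1, 156.5]), np.float64(0.152))
('jar', ('scene',)) (array([615., 153.]), np.float64(0.114))
('jar', ('top', 'scene')) (array([616.1, 155.9]), np.float64(0.27))
lid both (array([ 571.6, -179.3,   84.4,  -28.3]), np.float64(0.194))
lid top (array([ 570.5, -179.2,   -3.2]), np.float64(0.089))
lid scene (array([ 569.7, -181.3,  -29.4]), np.float64(0.083))
foot edge [ 43.6 117.9   0. ] yaw -20.297900044325615
```

```bash
python3 - <<'E'
from h import *
L={};ims={n:cv2.imread(f"pics/{n}0.png")[:,:,::-1] for n in P}
for n,box in(("scene",(382,207,40,42)),("top",(400,160,45,45))):
    m=blue(ims[n]);k=np.zeros_like(m);x,y,w,h=box;k[y:y+h,x:x+w]=1;L[n]=m&k
r=fit(L,LID,lambda x:(rot(35,-21),x[:3]),[570,-179,86.5],[6,6,6]);print(r)
t=r[0];R=rot(35,-21);print("knobtop px",[proj(n,[t+R@[0,0,44]]) for n in P])
tile=[]
for n,c1,c2 in(("top",(260,135),(380,145)),("scene",(302,155),(362,190))):
    big=cv2.resize(ims[n][:,:,::-1],None,fx=5,fy=5,interpolation=cv2.INTER_CUBIC)
    def ring(r,z,R,t,col):
        a=np.linspace(0,6.283,60);X=np.c_[r*np.cos(a),r*np.sin(a),0*a+z]@R.T+t
        cv2.polylines(big,[((proj(n,X)+.5)*5).astype(np.int32)],1,col,1)
    for rr,z in((46,0),(46,6),(14,44),(14,12)):ring(rr,z,R,t,(0,255,255))
    for rr,z in((42,88),(34.5,88),(42.5,0)):ring(rr,z,np.eye(3),np.array([612,152,0.]),(0,255,0))
    tile.append(np.hstack([big[c[1]*5:c[1]*5+300,c[0]*5:c[0]*5+400] for c in(c1,c2)]))
cv2.imwrite("pics/ov1.png",np.vstack(tile))
E
```

```text
(array([ 571.4, -179.5,   83.9]), np.float64(0.224))
knobtop px [array([[392.21878543, 216.59509282]]), array([[420.34697778, 189.40745561]])]
```

View pics/ov1.png

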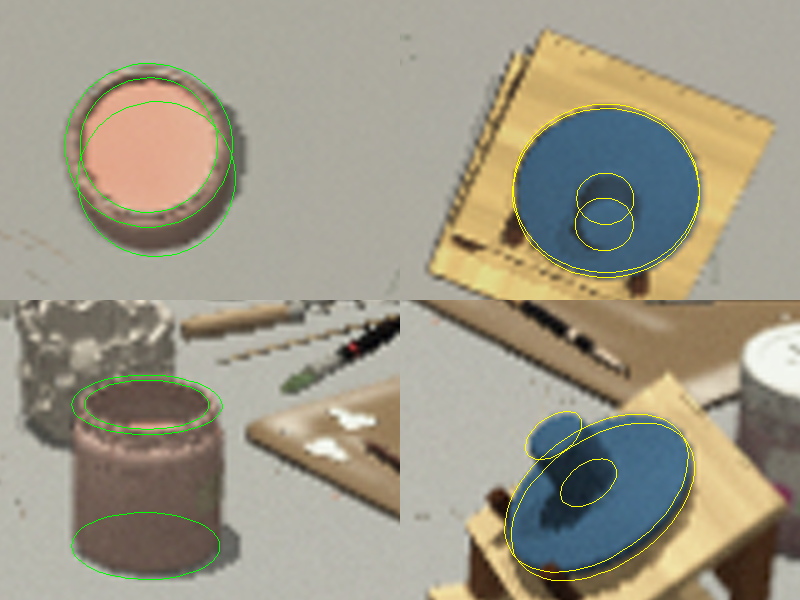

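The overlay shows the models almost right. Small shifts give the jar at about (610,151), and the lid at about (570.5,-181,85.5) with yaw about -20.

```bash
cat >> h.py <<'E'
from scipy.spatial.transform import Rotation as Ro
def delta(pos,Rt):
    s=env.state();R0=Ro.from_euler("xyz",s["ee_rot"],degrees=True)
    rv=(Ro.from_matrix(Rt)*R0.inv()).as_rotvec(degrees=True)/5
    print("t",s["time_s"],"pos",s["ee_pos"].round(1),"w",round(s["gripper_width"],1),"F",s["force"].round(1),"turn",rv.round(3),"shift",((np.array(pos)-s["ee_pos"])/25).round(3))
def toolR(tilt,yaw): # tool z = -axis ; tool y = rack y
    A=rot(tilt,yaw);z=-A[:,2];y=A[:,1];return np.c_[np.cross(y,z),y,z]
E
python3 - <<'E'
from h import *
n=rot(35,-20)[:,2];t=np.array([570.5,-181,85.5]);print(n)
for k in(75,14):delta(t+k*n,toolR(35,-20))
E
```

```text
[-0.53898554  0.19617469  0.81915204]
t 0.7 pos [131.5 559.8 214. ] w 91.1 F [ 0.4 -0.  -0.1] turn [-2.004 -6.711 -1.313] shift [ 15.941 -29.043  -2.683]
t 0.7 pos [131.5 559.8 214. ] w 91.1 F [ 0.4 -0.  -0.1] turn [-2.004 -6.711 -1.313] shift [ 17.256 -29.521  -4.682]
```

```bash
python3 -m jog '0 0 0 1 -2 0 0.6;0 0 0 2.1 -4 0 0.6;0 0 0 3.2 -6 0 0.6;0 0 0 4.3 -8 0 0.6;0 0 0 5.4 -10 0 0.6' 10
python3 -m jog '0 0 0 1.1 -2 0 0.6;0 0 0 2.2 -4 0 0.6;0 0 0 3.3 -6 0 0.6;0 0 0 4.4 -8 0 0.6;0 0 0 5.5 -10 0 0.6'
python3 -m jog '-0.4 -1.3 -0.26 1 -2 0 0.6;-0.8 -2.6 -0.52 2 -4 0 0.6;-1.2 -3.9 -0.8 3 -5.5 0 0.6;-1.6 -5.3 -1.05 4 -7.3 0 0.6;-2 -6.7 -1.3 5 -9 0 0.6'
python3 - <<'E'
from h import *
n=rot(35,-20)[:,2];t=np.array([570.5,-181,85.5])
delta(t+75*n,toolR(35,-20))
E
```

```text
time_s: 1.32
ee_pos: [267.2, 308.3, 214.2]
ee_rot: [179.9, 0.0, 166.8]
force: [0.4, -0.2, 0.2]
gripper_width: 54.9
time_s: 1.95
ee_pos: [404.8, 58.0, 214.4]
ee_rot: [180.0, 0.1, 166.8]
force: [0.7, 1.0, 0.1]
gripper_width: 54.5
time_s: 2.58
ee_pos: [529.7, -166.8, 215.0]
ee_rot: [-180.0, 35.3, 160.0]
force: [0.5, 0.0, 0.5]
gripper_width: 54.7
t 2.575 pos [ 529.7 -166.8  215. ] w 54.7 F [0.5 0.  0.5] turn [0.023 0.048 0.   ] shift [ 0.015  0.022 -2.722]
```

```bash
python3 -m jog '0 0 0 0 0 -1.5 0.6;0 0 0 0 0 -2.7 0.6;0 0 0 0.43 -0.14 -3.37 0.6;0 0 0 0.43 -0.14 -3.37 0.6;0 0 0 0.43 -0.14 -3.37 0.6'
python3 - <<'E'
from h import *
t=cv2.resize(grab_frame("top")[140:220,375:465,::-1],None,fx=4,fy=4,interpolation=3);s=cv2.resize(grab_frame("scene")[160:260,350:450,::-1],None,fx=4,fy=4,interpolation=3)
cv2.imwrite("pics/pre.png",np.hstack([cv2.copyMakeBorder(t,0,80,0,0,0),s]))
n=rot(35,-20)[:,2];t=np.array([570.5,-181,85.5])
delta(t+55*n,toolR(35,-20));delta(t+14*n,toolR(35,-20))
E
```

```text
time_s: 3.2
ee_pos: [540.0, -168.8, 130.5]
ee_rot: [-180.0, 35.0, 160.1]
force: [0.3, -0.2, -0.0]
gripper_width: 55.1
t 3.3 pos [ 540.1 -168.8  130.9] w 54.6 F [ 0.5  0.  -0.2] turn [ 0.006  0.008 -0.014] shift [ 0.031 -0.058 -0.014]
t 3.3 pos [ 540.1 -168.8  130.9] w 54.6 F [ 0.5  0.  -0.2] turn [ 0.006  0.008 -0.014] shift [ 0.915 -0.38  -1.358]
```

View pics/pre.png

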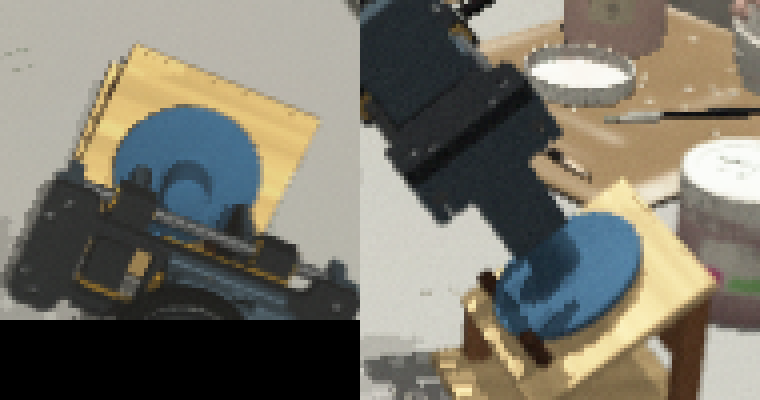

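The fingers straddle the knob evenly: in the crop they are at x≈143 and 237, with the knob at 187. I'll go in along the axis.

```bash
python3 -m jog '0 0 0 0.3 -0.13 -0.45 0.6;0 0 0 0.6 -0.25 -0.9 0.6;0 0 0 0.8 -0.33 -1.2 0.6;0 0 0 0.9 -0.37 -1.32 0.6;0 0 0 0.9 -0.37 -1.32 0.6'
python3 -m jog '0 0 0 0 0 0 0.35;0 0 0 0 0 0 0.2;0 0 0 0 0 0 0.2;0 0 0 0 0 0 0.2;0 0 0 0 0 0 0.2' 20
```

```text
time_s: 3.92
ee_pos: [562.4, -178.0, 96.4]
ee_rot: [-180.0, 34.9, 160.1]
force: [0.9, 0.1, -0.0]
gripper_width: 55.0
time_s: 4.55
ee_pos: [562.2, -178.0, 97.0]
ee_rot: [-180.0, 35.0, 160.1]
force: [-2.8, 0.7, 3.9]
gripper_width: 27.3
```

```bash
python3 -m jog '0 0 0 -0.11 0.04 0.16 0.2;0 0 0 -0.32 0.12 0.49 0.2;0 0 0 -0.65 0.24 0.98 0.2;0 0 0 -1 0.36 1.5 0.2;0 0 0 -1.3 0.47 2 0.2' 25
python3 -m jog '0 0 0 0 0 0.8 0.2;0 0 0 0 0 1.8 0.2;0 0 0 0 0 2.6 0.2;0 0 0 0 0 3 0.2;0 0 0 0 0 3 0.2'
python3 - <<'E'
from h import *
delta([610,151,200],toolR(0,-20)); delta([610,151,200],toolR(0,15))
E
```

```text
time_s: 5.18
ee_pos: [529.0, -165.9, 147.2]
ee_rot: [-180.0, 34.9, 160.1]
force: [1.1, 0.5, -1.9]
gripper_width: 27.1
time_s: 5.8
ee_pos: [529.8, -166.2, 222.4]
ee_rot: [-180.0, 35.0, 160.1]
force: [-0.5, 0.6, -1.9]
gripper_width: 27.4
t 5.8 pos [ 529.8 -166.2  222.4] w 27.4 F [-0.5  0.6 -1.9] turn [ 2.393  6.579 -0.013] shift [ 3.21  12.688 -0.896]
t 5.8 pos [ 529.8 -166.2  222.4] w 27.4 F [-0.5  0.6 -1.9] turn [0.309 7.101 6.765] shift [ 3.21  12.688 -0.896]
```

```bash
python3 -m jog '0.5 1.3 0 0.3 1 0 0.2;1 2.6 0 0.8 2.4 0 0.2;1.5 4 0 1.2 4 0 0.2;2 5.3 0 1.6 5.5 0 0.2;2.4 6.58 0 2 7 0 0.2'
python3 -m jog '0 0 0 0.4 1.6 0 0.2;0 0 0 0.8 3.4 0 0.2;0 0 0 1.1 4.8 -0.3 0.2;0 0 0 1.2 5.65 -0.9 0.2;0 0 0 1.2 5.65 -0.9 0.2'
python3 - <<'E'
from h import *
t=cv2.resize(grab_frame("top")[115:215,240:340,::-1],None,fx=4,fy=4,interpolation=3);s=cv2.resize(grab_frame("scene")[125:225,285:385,::-1],None,fx=4,fy=4,interpolation=3)
cv2.imwrite("pics/over.png",np.hstack([t,s]))
delta([610,151,200],toolR(0,-20));
E
```

```text
time_s: 6.42
ee_pos: [580.0, 10.0, 220.8]
ee_rot: [-180.0, -0.3, 160.1]
force: [0.3, -0.5, -1.5]
gripper_width: 27.5
time_s: 7.05
ee_pos: [608.4, 150.5, 196.3]
ee_rot: [-179.9, -0.3, 160.2]
force: [0.2, -0.2, -1.5]
gripper_width: 27.5
t 7.15 pos [609.4 149.  198.4] w 27.2 F [ 0.   0.2 -0.5] turn [ 0.001 -0.03  -0.009] shift [0.026 0.079 0.063]
```

View pics/over.png

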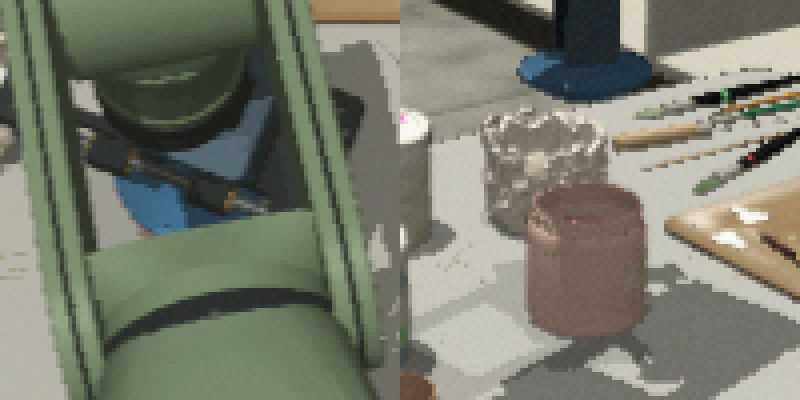

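```bash
python3 -m jog '0 0.03 0 0.03 0.08 -0.8 0.2;0 0.03 0 0.03 0.08 -1.8 0.2;0 0.03 0 0.03 0.08 -2.6 0.2;0 0.03 0 0.03 0.08 -2.94 0.2;0 0.03 0 0.03 0.08 -2.94 0.2'
cat > ov.py <<'E'
from h import *
import sys
im={n:grab_frame(n) for n in P};e=env.state()["ee_pos"];delta([610,151,125],toolR(0,-20))
t=e-[0,0,14.4];tile=[]
for n,c in(("top",(250,125)),("scene",(290,140))):
    big=cv2.resize(im[n][:,:,::-1],None,fx=5,fy=5,interpolation=cv2.INTER_CUBIC)
    def ring(r,z,t,col):
        a=np.linspace(0,6.283,60);X=np.c_[r*np.cos(a),r*np.sin(a),0*a+z]+t
        cv2.polylines(big,[((proj(n,X)+.5)*5).astype(np.int32)],1,col,1)
    ring(46,0,t,(0,255,255));ring(46,6,t,(0,255,255));ring(30,-10,t,(255,255,0))
    j=np.array([610,151,0.]);ring(42,88,j,(0,255,0));ring(34.5,88,j,(0,255,0));ring(42.5,0,j,(0,255,0))
    tile.append(big[c[1]*5:c[1]*5+400,c[0]*5:c[0]*5+400])
    m=blue(im[n]);b=np.zeros_like(m);b[c[1]:c[1]+80,c[0]:c[0]+80]=1;ys,xs=np.nonzero(m&b);
    if len(xs):print(n,"blue x",xs.min(),xs.max(),"y",ys.min(),ys.max(),"model",proj(n,np.vstack([cyl(46,0,6)])+t).min(0),proj(n,cyl(46,0,6)+t).max(0))
cv2.imwrite(sys.argv[1],np.hstack(tile))
E
python3 ov.py pics/ov2.png
```

```text
time_s: 7.78
ee_pos: [610.6, 151.1, 125.9]
ee_rot: [-180.0, -0.2, 160.0]
force: [0.6, 0.2, -0.7]
gripper_width: 27.4
t 7.875 pos [611.2 151.7 126.8] w 27.4 F [ 1.1  0.2 -0.2] turn [-0.017 -0.02  -0.005] shift [-0.048 -0.028 -0.074]
top blue x 271 287 y 164 171 model [270.03899398 142.9309742 ] [307.60304613 180.15704536]
scene blue x 315 347 y 141 174 model [314.1940267  159.22429236] [347.50446255 173.84266114]
```

View pics/ov2.png

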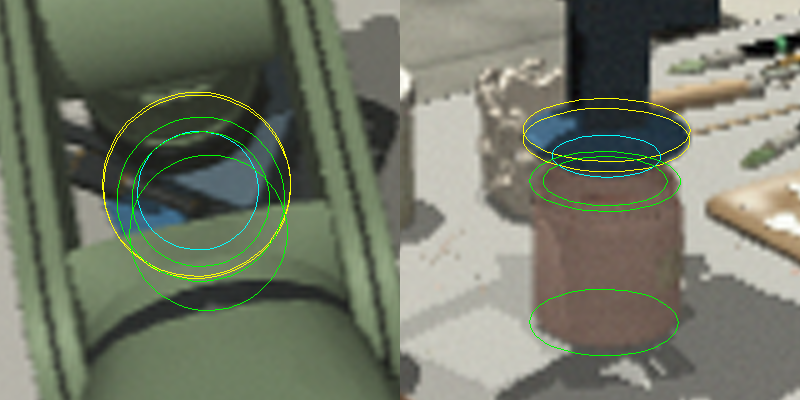

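The lid hangs level and matches its model, and the jar sits within about 1 mm of the assumed spot. I'll lower in stages and watch the force.

```bash
python3 -m jog '0 0 0 0 -0.03 -0.2 0.2;0 0 0 0 -0.03 -0.4 0.2;0 0 0 0 -0.03 -0.55 0.2;0 0 0 0 -0.03 -0.7 0.2;0 0 0 0 -0.03 -0.7 0.2'
python3 -m jog '0 0 0 0 0 -0.06 0.2;0 0 0 0 0 -0.12 0.2;0 0 0 0 0 -0.18 0.2;0 0 0 0 0 -0.18 0.2'
```

```text
time_s: 8.5
ee_pos: [610.3, 151.3, 107.7]
ee_rot: [-180.0, -0.3, 160.1]
force: [-0.8, 1.0, -0.6]
gripper_width: 27.8
time_s: 9.0
ee_pos: [610.4, 151.2, 103.6]
ee_rot: [-180.0, -0.2, 160.1]
force: [0.5, -0.0, -1.7]
gripper_width: 27.5
```

```bash
python3 -m jog '0 0 0 0 0 -0.02 0.2;0 0 0 0 0 -0.04 0.2;0 0 0 0 0 -0.06 0.2;0 0 0 0 0 -0.06 0.2;0 0 0 0 0 -0.06 0.2'; python3 ov.py pics/ov3.png
```

```text
time_s: 9.62
ee_pos: [610.5, 151.3, 102.2]
ee_rot: [-180.0, -0.2, 160.1]
force: [0.3, 0.3, -0.7]
gripper_width: 27.5
t 9.725 pos [610.5 151.3 102.2] w 27.5 F [ 0.3  0.9 -1.6] turn [-0.013 -0.042 -0.012] shift [-0.021 -0.012  0.91 ]
top blue x 272 282 y 166 170 model [271.04863439 145.64474845] [307.8502696 182.1336946]
scene blue x 315 346 y 143 181 model [314.12803786 167.31636955] [347.19298219 182.33219582]
```

View pics/ov3.png

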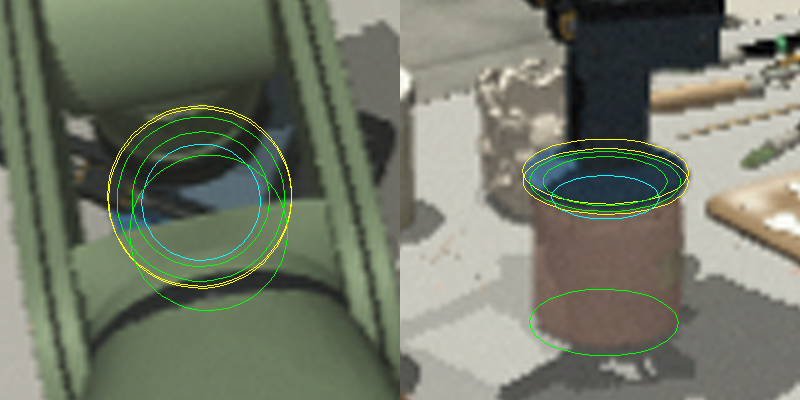

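Down in the mouth, with no contact force yet. I'll step on in 0.5 mm steps until it touches.

```bash
for i in 1; do python3 -m jog '0 0 0 0 0 -0.02 0.2;0 0 0 0 0 -0.04 0.2;0 0 0 0 0 -0.04 0.2;0 0 0 0 0 -0.04 0.2'; done
python3 -m jog '0 0 0 0 0 -0.02 0.2;0 0 0 0 0 -0.04 0.2;0 0 0 0 0 -0.04 0.2;0 0 0 0 0 -0.04 0.2'
```

```text
time_s: 10.22
ee_pos: [610.7, 151.3, 101.8]
ee_rot: [180.0, -0.2, 160.1]
force: [-1.7, 0.0, 4.8]
gripper_width: 27.6
time_s: 10.72
ee_pos: [610.8, 151.3, 101.7]
ee_rot: [180.0, -0.2, 160.1]
force: [-3.0, -1.5, 9.2]
gripper_width: 27.3
```

Contact came at TCP z 101.8, where 102.4 was expected for the rim. I'll ease off the load, release, then retreat straight up.

```bash
python3 -m jog '0 0 0 0 0 0.03 0.2;0 0 0 0 0 0.03 0.2;0 0 0 0 0 0.03 0.4;0 0 0 0 0 0.03 0.55;0 0 0 0 0 0.03 0.55'
python3 -m jog '0 0 0 0 0 0.3 0.55;0 0 0 0 0 1 0.55;0 0 0 0 0 2 0.55;0 0 0 0 0 3.2 0.55;0 0 0 0 0 4.5 0.55'
python3 -m jog '0 0 0 -1 -1.2 0 0.55;0 0 0 -2.5 -3 0 0.55;0 0 0 -4 -4.6 0 0.55;0 0 0 -5.4 -6.2 0 0.55;0 0 0 -6.8 -7.8 0 0.55'
python3 -m jog '0 0 0 -0.6 -1.6 0 0.55;0 0 0 -0.8 -3.2 0 0.55;0 0 0 -0.8 -4.5 0 0.55;0 0 0 -0.8 -4.5 0 0.55'
cat > fin.py <<'E'
from h import *
tile=[];M={}
for n,c in(("top",(250,125)),("scene",(290,150))):
    im=grab_frame(n);tile.append(cv2.resize(im[c[1]:c[1]+80,c[0]:c[0]+80,::-1],None,fx=5,fy=5,interpolation=3))
    m=blue(im);b=np.zeros_like(m);b[c[1]:c[1]+80,c[0]:c[0]+80]=1;M[n]=m&b
    cv2.imwrite(f"pics/{n}_end.png",im[:,:,::-1])
    print(n,[np.round(d["box"]).tolist() for d in spotter.look_for("jar",n)])
cv2.imwrite("pics/end.png",np.hstack(tile))
print(fit(M,LID[:2],lambda x:(Ro.from_rotvec([x[3],x[4],0],degrees=True).as_matrix(),x[:3]),[610.6,151,88,0,0],[4,4,4,4,4]))
E
python3 fin.py
```

```text
time_s: 11.35
ee_pos: [610.4, 151.3, 100.5]
ee_rot: [-180.0, -0.2, 160.1]
force: [0.1, 0.1, 0.5]
gripper_width: 49.9
time_s: 11.98
ee_pos: [610.7, 151.3, 215.8]
ee_rot: [180.0, -0.1, 160.1]
force: [0.2, -0.0, -0.1]
gripper_width: 50.2
time_s: 12.6
ee_pos: [439.7, -44.9, 215.0]
ee_rot: [180.0, -0.1, 160.1]
force: [-0.7, -0.7, -0.2]
gripper_width: 50.2
time_s: 13.1
ee_pos: [420.9, -158.0, 214.8]
ee_rot: [-180.0, -0.1, 159.9]
force: [0.8, -0.2, 0.6]
gripper_width: 50.2
top [[282.0, 181.0, 13.0, 5.0]]
scene [[315.0, 185.0, 30.0, 23.0]]
(array([611.8, 152.7,  86.1,  -3.3,   5.6]), np.float64(0.629))
```

View pics/end.png

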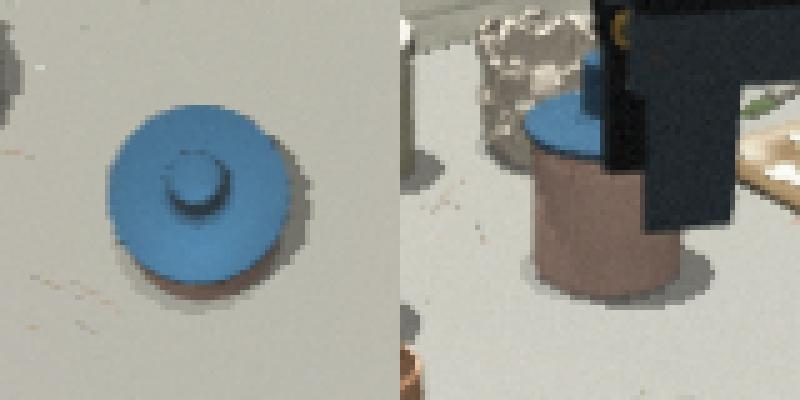

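View pics/scene_end.png

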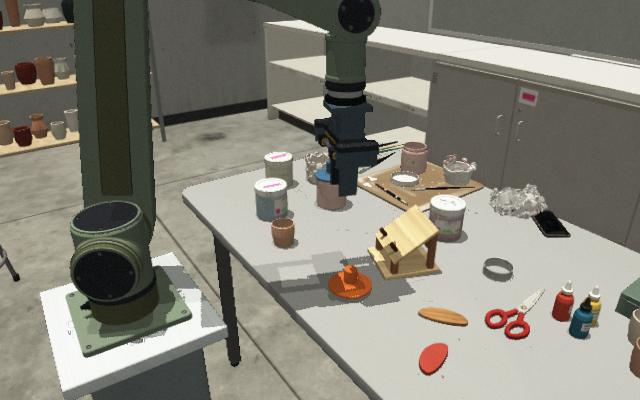

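The top view shows the lid seated and concentric, but the gripper blocks the scene view, so I'll shift it aside.

```bash
python3 -m jog '0 0 0 -0.5 2 0 0.55;0 0 0 -1 4 0 0.55;0 0 0 -1.5 6 0 0.55;0 0 0 -2 8 0 0.55;0 0 0 -2 8 0 0.55'; python3 fin.py
```

```text
time_s: 13.92
ee_pos: [369.3, 47.0, 213.8]
ee_rot: [180.0, -0.2, 160.5]
force: [1.0, -0.3, -0.1]
gripper_width: 49.9
top [[279.0, 177.0, 22.0, 10.0]]
scene [[317.0, 181.0, 32.0, 28.0]]
(array([611.7, 152.1,  87.4,  -2.2,   4. ]), np.float64(0.149))
```

View pics/end.png

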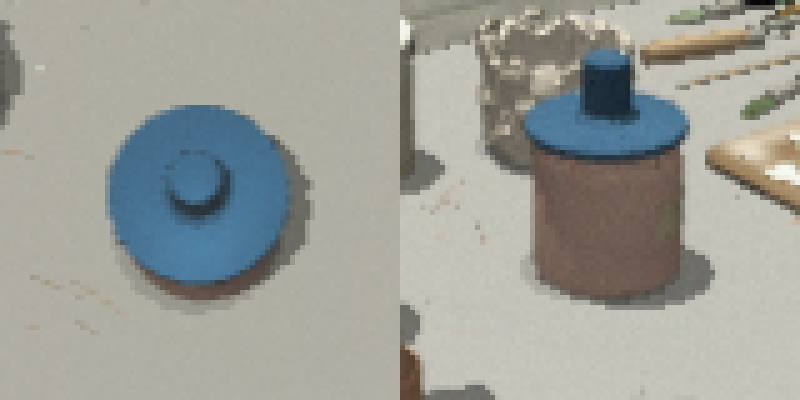

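```bash
python3 - <<'E'
from h import *
for a,b in((0,0),(-2.2,4)):
    R=Ro.from_rotvec([a,b,0],degrees=True).as_matrix()
    for n in P:
        f=proj(n,cyl(46,6,6)@R.T+[611,152,88]);k=proj(n,cyl(14,44,44)@R.T+[611,152,88]);print(n,a,"flange-top box",f.min(0).round(1),f.max(0).round(1),"knob",k.min(0).round(1),k.max(0).round(1))
for n in P:
    m=blue(cv2.imread(f"pics/{n}_end.png")[:,:,::-1]);m[:,:295]&=(n=="top");ys,xs=np.nonzero(m[140:200,255:345]) if n=="top" else np.nonzero(m[155:190,300:345]);o=(255,140) if n=="top" else(300,155)
    print(n,xs.min()+o[0],xs.max()+o[0]+1,ys.min()+o[1],ys.max()+o[1]+1)
E
```

```text
scene 0 flange-top box [314.1 167.2] [347.2 180.1] knob [325.7 158.9] [335.8 162.6]
top 0 flange-top box [270.8 145.4] [307.6 181.5] knob [282.6 154.5] [294.2 165.8]
scene -2.2 flange-top box [314.2 168.1] [347.2 179. ] knob [326.2 158.8] [336.4 161.9]
top -2.2 flange-top box [270.8 145.6] [307.4 181.1] knob [282.  153.3] [293.5 164.4]
scene 315 345 160 182
top 272 308 146 182
```

```bash
python3 -c "
from workcell import env;print(env.job_done())"
```

```text
the job is handed in; nothing more can be done
None
```

The blue cover is on the pink jar on the bare table, and I handed the job in at about 14 s of the 40 s allowed. I gripped it by the knob, lifted it square off the rack and turned it upright. I then lowered it in the gripper until it touched the rim at TCP z 101.8 mm (102.4 mm expected). It pressed with about 9 N, so I eased off, let go and withdrew straight up.

**Seating:** in the last pictures the cover lies on the rim and is centred on the jar. The fitted flange underside is at 87.4 mm, against 88 mm for the rim.

**Jar and neighbours:** the jar shows no visible shift, and the blue and green jars, the pot and the cup look undisturbed. The gripper touches nothing.

**A check that disagreed:** the silhouette fit put the cover's tilt at about 4–5 degrees. The knob's position over the flange, as seen from the top camera, is closer to level, and the scene view also looks level. I took the fit result as pixel noise.

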